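# Row up the tins in the rack

## Task

Get all three of the tall, narrow tins standing in the low wooden rack on the worktop, in one straight row with the first against the rack's end stop and no gaps between the tins. Slide each loose tin along the worktop and in through the rack's open, flared end: do not lift a tin or tip one over. Leave the other things on the worktop where they are.

Things in the scene. Friction and masses are not known exactly. Their poses are not given: they have to be found in the camera images.
- tin_rack: Fixed low wooden U-shaped rack with no floor. Origin: on the worktop (its tiles lie at z = 3 mm), middle of the end stop's inner face; the channel runs along its +y axis to the open end, towards the robot's left. Stop 46 mm high. Straight rails 16 mm high, 9 mm thick, 64 mm apart inside, 175 mm long. A packed row of three tins has centres at y = 29, 86, 143 mm.
- rack_mouth (a point): Point on the worktop in the middle of the channel at the end of the straight rails (rack y = 175 mm). From here each rail flares outwards at 0.5 rad for 26 mm more; the flared tips are about 92 mm apart inside, 110 mm outside.
- tin_a: Upright closed food tin, plain cylinder 57.4 mm in diameter and 72 mm tall, green label, 0.13 to 0.25 kg, loose. Origin: centre of its underside, z up; its yaw does not matter. It already stands between the rails, but some way short of the stop; it is to slide home.
- tin_b: Upright closed food tin, plain cylinder 57.4 mm in diameter and 72 mm tall, green label, 0.13 to 0.25 kg, loose. Origin: centre of its underside, z up; its yaw does not matter. Starts on the open worktop in front of the rack or its open end.
- tin_c: Upright closed food tin, plain cylinder 57.4 mm in diameter and 72 mm tall, green label, 0.13 to 0.25 kg, loose. Origin: centre of its underside, z up; its yaw does not matter. Starts on the open worktop in front of the rack or its open end.
- low_tin: Bystander: wider, lower tin, 76 mm in diameter and 58 mm tall, in front of the rack's stop end; not one of the three. Origin: centre of its underside.
- spice_jar: Bystander: glass spice jar with a grey cap, 46 mm in diameter and 95 mm tall, at the left front of the worktop, by the sink. Origin: centre of its underside.
- mug: Bystander: white mug, 87 mm in diameter and 96 mm tall, with a handle, behind the rack. Origin: centre of its underside.
- kitchen_timer: Bystander: round kitchen timer, 63 mm in diameter and 46 mm tall, at the right front of the worktop. Origin: centre of its underside.

How it is judged:
By the outcome, as a careful person would: the job done as asked, in the order asked, and still so for the second after the job is handed in, with the robot touching nothing.
It also fails if it takes over 72 s, if anything falls off the work surface, if the arm or the gripper's body presses on something with over 40 N, if the wrist force passes 120 N, or if a joint passes its speed limit or range.

## Robot

A 7-joint arm with a two-finger parallel gripper is mounted at the origin on a cart in front of the work surface, level with it; the furniture and walls round the work are solid. World frame = base frame: x ahead of the robot, y to its left, z up, the work surface at z = 0. Lengths are in m, angles in rad, forces in N, time in s.
With the tool pointing down it reaches from about 0.4 to 0.9 m from the base axis. Payload 5.6 kg.
Tool frame: the origin (TCP) lies midway between the tips of the shut fingers; the grasp point (between the pads) lies 19 mm behind it; z points along the fingers, y is the line along which they close (so a half turn about z gives the same grasp; the last joint's range is limited). The gripper opens to 92 mm and grips with 3 to 60 N. Pads are 20 mm wide; open, the fingers measure 128 mm over their backs; the gripper's body (75 mm by 189 mm) begins 69 mm behind the grasp point.
Start: joints at [-1.284, 0.468, -0.012, 1.603, 0.006, 1.071, -0.056], TCP at [0.211, 0.615, 0.215] pointing down, gripper open.
Joint ranges: [-2.53, 2.53], [-0.31, 2.02], [-1.57, 1.55], [0.28, 2.44], [-1.29, 4.43], [0.15, 1.84], [-2.92, 2.92]. Speed limits (rad/s): [2.57, 2.57, 3.14, 3.14, 3.14, 3.14, 3.14].

## Interface

Orientations are given as a 3x3 rotation matrix whose columns are the frame's x, y, z axes.
In Python, from station import env, effector, solver, viewer, workorder, search_frame, tip_of gives the robot as it stands. Calls block until the motion is done:
- env.reach(position, orientation): joint-space move of the TCP to a pose.
- env.movel(position, frame=None, rate=0.15): straight line of the TCP; frame=None keeps the orientation; rate is the mean speed in m/s.
- env.goto_joints(angles): joint-space move.
- effector.release() and effector.grasp(squeeze=None): open the fingers fully, or close them until they stop; squeeze is the grip in N (None keeps the last).
- env.pause(seconds).
- solver.inverse_kinematics(position, orientation): joint angles nearest the present ones, or None.
- env.sense(): the state.
- viewer.read_camera(name): name is "scene" or "top" or "wrist"; returns (picture, depth): 400x640x3 uint8, red, green, blue; 400x640 float32, m along the optical axis (not along the pixel's ray), 0 where there is no reading.
- viewer.camera_info(name): a dict with "intrinsics" (3x3 intrinsics, pixels), "eye" and "rotation" of the camera in the world; the wrist camera has in their place "T_tool_cam" (4x4, takes a point from camera to tool coordinates, whose origin is the TCP and whose axes are the flange's). Camera axes: x right, y up, looking along -z (the intrinsics and any distortion apply to the point x, -y, -z); pixel columns grow to the right and rows downward; lengths in m; the calibration is good to about 2 mm. A picture is of the moment at which its call begins: read the wrist's pose just before it. camera_info takes no time and is no camera call.
A pose or a line that the arm cannot do raises env.PlanningError and nothing moves.
- workorder.finish_job(): hands the job in; it is judged then, once.
Trained networks look in the newest picture that a camera, given by its name, has taken for a name from the list of things; names that differ only in an ending like _2 or _b are one class to them, and where a whole thing is asked for, a point or a joint stands for the part that bears it (a point fixed in the world has none). Each returns a list of dicts, best first, with "score" (0 to 1); they miss things now and then, are a little off and sometimes report something else, mostly with a low value. They report only what shows in the picture. A call takes as long as a camera call.
- search_frame(camera, name): "at" ([x, y, z] in m, in world coordinates, good to about 4 mm: the middle of the surface that is visible of it).
- tip_of(camera, name): "at" ([x, y, z] in m, in world coordinates, good to about 4 mm: a listed point, or the origin of a listed thing).
The state is a dict: "t": time; "joint_positions": joint angles; "joint_velocities": joint speeds; "tau": joint torques, N m; "ee_pos": TCP position; "tcp_rot": TCP orientation; "wrist_force": force on the tool from outside, world axes, zero at the start; "moment": the same for the moment, N m; "gripper_width": finger opening in m; "grasp_force": force on a finger pad.
Only numpy, scipy, OpenCV 4.12 (cv2) and the standard library are available. Lean on these libraries where they do the work, as an engineer would, in place of code of your own. Each camera call takes 0.05 s, during which the arm holds its last target. There are 200 camera calls.

## Working session

There is one attempt and no reset: what is moved stays moved. The work goes in short steps, each a Python script; the robot and the scene stay as the last script left them, time stands still between calls to the robot, and variables do not carry over. Pictures are saved under pics/ and viewed, at most 10 in all, crops included, and the job is handed in when it is done.

```bash
mkdir -p pics
python3 - <<'E'
from station import *
import cv2
for c in ("top","scene"):
    im,d=viewer.read_camera(c); cv2.imwrite(f"pics/{c}0.png",im[:,:,::-1])
    for n in ("tin_a","tin_rack","rack_mouth","low_tin","spice_jar","mug","kitchen_timer"):
        for f in (search_frame,tip_of):
            try: print(c,n,f.__name__,[(round(float(r["score"]),2),[round(float(v),3) for v in r["at"]]) for r in f(c,n)][:5])
            except Exception as e: print(c,n,f.__name__,e)
i=viewer.camera_info("top");print(i)
print(env.sense()["t"],env.sense()["tcp_rot"])
E
```

```text
top tin_a call [(0.85, [0.405, 0.249, 0.069]), (0.65, [0.588, 0.21, 0.07])]
top tin_a call [(0.76, [0.417, 0.247, 0.0]), (0.71, [0.485, 0.373, 0.003]), (0.58, [0.603, 0.213, 0.003])]
top tin_rack call [(0.85, [0.57, 0.154, 0.02])]
top tin_rack call [(0.74, [0.605, 0.099, 0.004])]
top rack_mouth call [(0.91, [0.566, 0.154, 0.018])]
top rack_mouth call [(0.89, [0.605, 0.276, 0.004])]
top low_tin call [(0.75, [0.487, 0.123, 0.059])]
top low_tin call [(0.89, [0.498, 0.125, 0.006]), (0.18, [0.335, 0.488, 0.004])]
top spice_jar call [(0.84, [0.327, 0.479, 0.097])]
top spice_jar call [(0.78, [0.336, 0.49, 0.002]), (0.43, [0.602, 0.21, -0.0])]
top mug call [(0.77, [0.747, 0.143, 0.063])]
top mug call [(0.84, [0.742, 0.14, 0.003])]
top kitchen_timer call [(0.7, [0.393, 0.109, 0.047])]
top kitchen_timer call [(0.7, [0.405, 0.106, 0.008])]
scene tin_a call [(0.97, [0.586, 0.228, 0.056]), (0.76, [0.476, 0.388, 0.056])]
scene tin_a call [(0.78, [0.597, 0.212, 0.005]), (0.61, [0.486, 0.371, 0.002])]
scene tin_rack call [(0.67, [0.597, 0.098, 0.022])]
scene tin_rack call [(0.75, [0.608, 0.102, 0.00
[... 396 characters left out ...]
]
scene mug call [(0.56, [0.743, 0.139, 0.003])]
scene kitchen_timer call [(0.53, [0.376, 0.128, 0.016])]
scene kitchen_timer call [(0.47, [0.401, 0.111, 0.003])]
{'intrinsics': array([[415.1823983 ,   0.        , 319.00053543],
       [  0.        , 415.1823983 , 199.07680825],
       [  0.        ,   0.        ,   1.        ]]), 'eye': array([0.10916819, 0.27078496, 1.02924094]), 'rotation': array([[ 0.06229116,  0.91033071, -0.40916723],
       [-0.99805677,  0.05616657, -0.02698155],
       [-0.00158061,  0.41005283,  0.9120604 ]])}
1.5 [[-9.46080095e-01  3.23932785e-01  6.59165755e-05]
 [ 3.23932788e-01  9.46080095e-01  4.59052501e-05]
 [-4.74921445e-05  6.47825835e-05 -9.99999997e-01]]
```

View pics/top0.png

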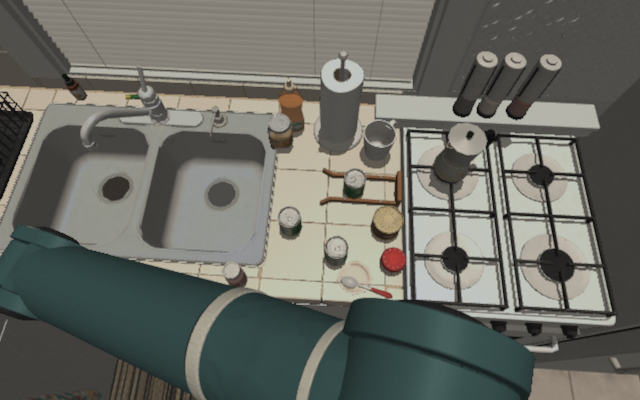

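View pics/scene0.png

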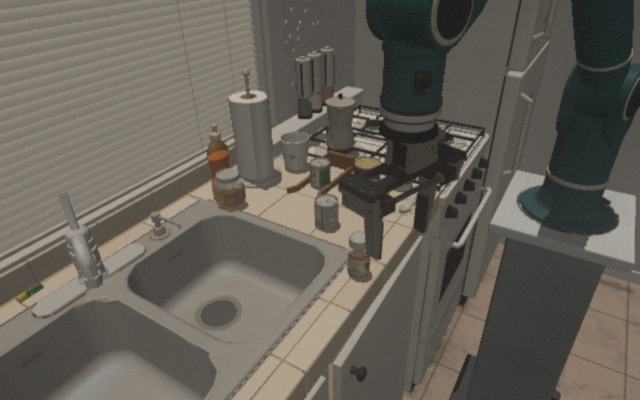

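Top view: the rack's rails are at rows 173 and 202, with the stop at column 400 and the mouth at column 323. The racked tin is at (354,182) and the loose tins at (289,221) and (336,250). Bystanders: low tin (388,222), timer (393,260), jar (234,273), mug (379,140), all matching the network positions. Next I'll refine with depth.

```bash
cat > h.py <<'E'
from station import *
import numpy as np, cv2
def cloud(c="top"):
    im,d=viewer.read_camera(c); i=viewer.camera_info(c); K=i["intrinsics"]
    v,u=np.mgrid[:400,:640]
    p=np.stack([(u-K[0,2])/K[0,0]*d,-(v-K[1,2])/K[1,1]*d,-d],-1)
    P=p@i["rotation"].T+i["eye"]; P[d<=0]=np.nan
    return im,P
def sel(P,x,y,z):
    m=(abs(P[...,0]-x[0])<x[1])&(abs(P[...,1]-y[0])<y[1])&(P[...,2]>z[0])&(P[...,2]<z[1])
    return P[m]
def tintop(P,x,y,z=(0.062,0.09)):
    q=sel(P,(x,.045),(y,.045),z); (cx,cy),r=cv2.minEnclosingCircle(q[:,:2].astype(np.float32))
    return np.round([cx,cy,r,np.median(q[:,2]),len(q)],4)
E
python3 - <<'E'
from h import *
im,P=cloud()
print("table",np.nanmedian(sel(P,(.5,.03),(.3,.03),(-.05,.05))[:,2]))
for n,x,y in (("a",.6,.213),("b",.485,.372),("c",.417,.247)): print(n,tintop(P,x,y))
print("low",tintop(P,.498,.125,(.045,.075)))
# rails
for ys in np.arange(.11,.31,.02):
    q=sel(P,(.606,.075),(ys,.006),(.013,.028)); xs=np.sort(q[:,0]); print(round(ys,2),np.round(xs,3).tolist())
q=sel(P,(.606,.03),(.09,.03),(.035,.06)); print("stop",np.nanmin(q,0),np.nanmax(q,0))
# tall things
for xs in np.arange(.62,.80,.02):
    q=sel(P,(xs,.01),(.27,.22),(.1,1)); 
    if len(q): print("tall",round(xs,2),[(round(y,2),round(float(q[abs(q[:,1]-y)<.01,2].max()),2)) for y in np.arange(.05,.5,.02) if (abs(q[:,1]-y)<.01).any()])
E
```

```text
table 0.0032350772483991097
a [6.019e-01 2.094e-01 2.940e-02 7.280e-02 3.870e+02]
b [4.849e-01 3.689e-01 2.920e-02 7.250e-02 4.160e+02]
c [4.14e-01 2.49e-01 2.91e-02 7.26e-02 4.52e+02]
low [4.994e-01 1.230e-01 3.840e-02 5.880e-02 7.140e+02]
0.11 [0.56, 0.561, 0.561, 0.561, 0.563, 0.563, 0.563, 0.564, 0.564, 0.565, 0.565, 0.566, 0.567, 0.568, 0.569, 0.569, 0.633, 0.633, 0.634, 0.634, 0.635, 0.636, 0.637, 0.637, 0.638, 0.639, 0.639, 0.641, 0.642]
0.13 [0.56, 0.561, 0.562, 0.562, 0.563, 0.563, 0.563, 0.564, 0.564, 0.565, 0.565, 0.566, 0.567, 0.568, 0.568, 0.57, 0.57, 0.633, 0.634, 0.634, 0.635, 0.635, 0.635, 0.636, 0.636, 0.636, 0.637, 0.637, 0.638, 0.638, 0.639, 0.639, 0.641, 0.643, 0.643, 0.643, 0.643]
0.15 [0.561, 0.562, 0.562, 0.562, 0.562, 0.563, 0.564, 0.564, 0.565, 0.566, 0.567, 0.568, 0.568, 0.568, 0.57, 0.634, 0.636, 0.636, 0.637, 0.637, 0.637, 0.638, 0.638, 0.638, 0.638, 0.639, 0.64, 0.641, 0.641, 0.641]
0.17 [0.56, 0.56, 0.561, 0.561, 0.562, 0.563, 0.563, 0.564, 0.564, 0.564, 0.564, 0.564, 0.566, 0.566, 0.568, 0.568, 0.568, 0.568, 0.571, 0.632, 0.632, 0.635, 0.635, 0.635, 0.6
[... 2309 characters left out ...]
 0.25), (np.float64(0.31), 0.25), (np.float64(0.39), 0.1), (np.float64(0.41), 0.1), (np.float64(0.43), 0.1), (np.float64(0.45), 0.1)]
tall 0.78 [(np.float64(0.21), 0.25), (np.float64(0.23), 0.25), (np.float64(0.25), 0.32), (np.float64(0.27), 0.32), (np.float64(0.29), 0.25), (np.float64(0.31), 0.25), (np.float64(0.37), 0.17), (np.float64(0.39), 0.21), (np.float64(0.41), 0.19), (np.float64(0.43), 0.14)]
tall 0.8 [(np.float64(0.21), 0.25), (np.float64(0.23), 0.25), (np.float64(0.25), 0.32), (np.float64(0.27), 0.32), (np.float64(0.29), 0.25), (np.float64(0.31), 0.25), (np.float64(0.35), 0.14), (np.float64(0.37), 0.19), (np.float64(0.39), 0.21), (np.float64(0.41), 0.19), (np.float64(0.43), 0.15)]
```

```bash
cat >> h.py <<'E'
A=np.array([[0,1,0],[1,0,0],[0,0,-1.]]); B=A*np.array([-1,-1,1])
def wcloud():
    s=env.sense(); im,d=viewer.read_camera("wrist"); i=viewer.camera_info("wrist"); K=i["intrinsics"]; T=i["T_tool_cam"]
    v,u=np.mgrid[:400,:640]
    p=np.stack([(u-K[0,2])/K[0,0]*d,-(v-K[1,2])/K[1,1]*d,-d],-1)
    P=(p@T[:3,:3].T+T[:3,3])@s["tcp_rot"].T+s["ee_pos"]; P[d<=0]=np.nan
    return im,P
E
python3 - <<'E'
from h import *
p=[.602,.24,.27]
for n,R in (("A",A),("B",B)): print(n,np.round(solver.inverse_kinematics(p,R),2), [np.round(solver.inverse_kinematics(q,R),2) is not None for q in ([.603,.128,.03],[.414,.249,.03],[.485,.369,.03])])
print(viewer.camera_info("wrist"))
R=min((A,B),key=lambda R:abs(solver.inverse_kinematics(p,R)-env.sense()["joint_positions"]).max())
print("A" if R is A else "B")
env.reach(p,R); 
im,P=wcloud(); cv2.imwrite("pics/w1.png",im[:,:,::-1])
q=sel(P,(.602,.035),(.21,.04),(.064,.09)); print("a",cv2.minEnclosingCircle(q[:,:2].astype(np.float32)),np.median(q[:,2]))
for ys in np.arange(.11,.31,.02):
    q=sel(P,(.604,.06),(ys,.004),(.014,.026)); l=q[q[:,0]<.58,0]; r=q[q[:,0]>.63,0]
    print(round(ys,2),[np.round(np.percentile(a,[2,98]),4).tolist() if len(a)>5 else None for a in (l,r)])
q=sel(P,(.606,.025),(.09,.03),(.035,.06)); print("stop",len(q) and (np.percentile(q,2,axis=0),np.percentile(q,98,axis=0)))
s=env.sense();print(s["t"],s["ee_pos"],s["wrist_force"])
E
```

```text
A [-0.75  0.43  0.44  1.57 -0.19  1.18 -0.27] [True, True, True]
B [-0.32  0.43 -0.15  1.54  0.07  1.18  2.66] [True, True, True]
{'intrinsics': array([[334.83049322,   0.        , 319.86309422],
       [  0.        , 334.83049322, 200.19680493],
       [  0.        ,   0.        ,   1.        ]]), 'T_tool_cam': array([[-1.29907915e-03,  9.62893565e-01,  2.69878296e-01,
         7.55372124e-02],
       [ 9.99998050e-01,  1.65237609e-03, -1.08191616e-03,
         8.06150765e-04],
       [-1.48771056e-03,  2.69876364e-01, -9.62893834e-01,
        -1.70219225e-01],
       [ 0.00000000e+00,  0.00000000e+00,  0.00000000e+00,
         1.00000000e+00]])}
A
a ((0.6019466519355774, 0.21142593026161194), 0.02886970527470112) 0.07198390025192328
0.11 [[0.5606, 0.5692], [0.6339, 0.6424]]
0.13 [[0.5611, 0.5694], [0.6348, 0.6417]]
0.15 [[0.5616, 0.5698], [0.6344, 0.6426]]
0.17 [[0.562, 0.5702], [0.6353, 0.6436]]
0.19 [[0.5625, 0.5704], [0.6351, 0.6428]]
0.21 [[0.5629, 0.5709], [0.6358, 0.6436]]
0.23 [[0.5634, 0.5791], [0.6356, 0.6444]]
0.25 [[0.5638, 0.5715], [0.6361, 0.644]]
0.27 [[0.5641, 0.5718], [0.6369, 0.6457]]
0.29 [[0.5528, 0.5647], [0.6452, 0.6573]]
stop (array([0.5813989 , 0.08749782, 0.03607223]), array([0.62965999, 0.09926685, 0.05018781]))
3.5667 [0.60119047 0.2418626  0.26967935] [ 0.89020331 -0.32544475  0.02837378]
```

```bash
cat >> h.py <<'E'
def xc(y): return .6015+.020*(y-.11)
def wtin(x,y):
    im,P=wcloud(); q=sel(P,(x,.045),(y,.045),(.064,.09)); c,r=cv2.minEnclosingCircle(q[:,:2].astype(np.float32)); return c,r
def go(x,y,z,rate=.12):
    env.movel([x,y,z],A,rate)
def st(m=""):
    s=env.sense(); print(m,round(s["t"],1),np.round(s["ee_pos"],4),"F",np.round(s["wrist_force"],1),"w",round(s["gripper_width"],4),"g",np.round(s["grasp_force"],1)); return s
def pick(x,y,Z=.030):
    env.reach([x,y-.0,.2],A); st("above")
    c,r=wtin(x,y); print("tin",np.round(c,4),r)
    if abs(r-.0287)<.003 and np.hypot(c[0]-x,c[1]-y)<.012: x,y=c
    go(x,y,.1); go(x,y,Z,.08); st("down")
    effector.grasp(12); s=st("grip"); return x,y
E
python3 - <<'E'
from h import *
x,y=pick(.485,.369)
im,P=wcloud(); cv2.imwrite("pics/w2.png",im[:,:,::-1])
E
```

```text
above 4.3 [0.4867 0.368  0.2008] F [ 0.2 -0.2  0.2] w 0.0919 g 0.0
tin [0.4852 0.3719] 0.029101179912686348
down 6.4 [0.4856 0.372  0.0304] F [ 0.6 -0.8  0.2] w 0.0917 g 0.0
grip 7.0 [0.4851 0.3719 0.0302] F [-0.7 -0.7  1.5] w 0.0569 g 12.0
```

View pics/w2.png

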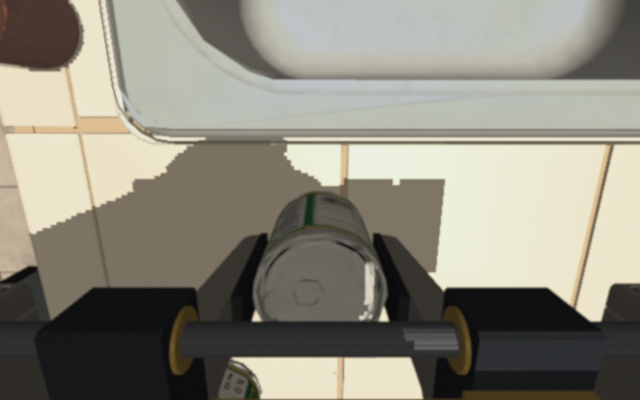

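Tin b (320,280) sits between the pads. Tin c's edge shows at (238,380). Next I'll drag b round and in.

```bash
cat >> h.py <<'E'
def slidein(ys,ygoal,Z=.030,flim=9):
    go(xc(.30),ys,Z,.10); st("aligned")
    go(xc(.30),.325,Z,.08)
    y=.325
    while y>ygoal+.008:
        y=max(y-.02,ygoal+.008); go(xc(y),y,Z,.06); s=st("in")
        if np.hypot(*s["wrist_force"][:2])>15: print("FORCE"); return y
    f0=env.sense()["wrist_force"][1]
    while y>ygoal-.006:
        y-=.002; go(xc(y),y,Z,.03); s=st("push")
        if s["wrist_force"][1]-f0>flim: print("contact"); break
    return y
E
python3 - <<'E'
from h import *
print(slidein(.372,.1853))
E
```

```text
aligned 8.4 [0.6041 0.3725 0.0302] F [-3.6 -0.2  5.2] w 0.0572 g 12.0
in 9.6 [0.6052 0.3042 0.0299] F [-1.1 -1.6  4.1] w 0.057 g 12.0
in 10.1 [0.6052 0.2831 0.0299] F [-0.2 -1.4  3.9] w 0.057 g 12.0
in 10.6 [0.6046 0.2637 0.03  ] F [ 0.  -1.2  3.8] w 0.057 g 12.0
in 11.1 [0.6042 0.2446 0.03  ] F [0.1 1.5 4.2] w 0.0568 g 12.0
in 11.6 [0.6038 0.2244 0.03  ] F [0.5 2.5 4.2] w 0.0575 g 12.0
in 12.1 [0.6034 0.2045 0.03  ] F [-0.3  2.3  5.7] w 0.0575 g 12.0
in 12.4 [0.6032 0.1932 0.03  ] F [-0.1  3.1  4.9] w 0.057 g 12.0
push 12.7 [0.6032 0.192  0.0301] F [0.4 4.3 3.6] w 0.0571 g 12.0
push 12.9 [0.6031 0.1899 0.03  ] F [0.1 5.6 3.3] w 0.0575 g 12.0
push 13.2 [0.603  0.1878 0.03  ] F [-0.3  5.   4.1] w 0.0574 g 12.0
push 13.4 [0.603  0.1856 0.0301] F [-0.5  4.4  3.8] w 0.0573 g 12.0
push 13.7 [0.6029 0.1838 0.03  ] F [-0.5  6.   3.7] w 0.0572 g 12.0
push 13.9 [0.6029 0.1837 0.0301] F [-0.1  8.   3.1] w 0.0568 g 12.0
push 14.2 [0.6028 0.1837 0.0301] F [ 0.4 11.7  2.6] w 0.0571 g 12.0
0.1793
```

Run:
```python
from h import *
s=env.sense(); x,y=s["ee_pos"][:2]
effector.release(); st("rel"); go(x,y,.13,.12)
go(x,y+.05,.2,.15)
im,P=wcloud(); cv2.imwrite("pics/w3.png",im[:,:,::-1])
for q0 in (.128,.185):
    q=sel(P,(.603,.04),(q0,.028),(.064,.09)); print(q0,np.round([q[:,0].mean(),q[:,1].min(),q[:,1].max()],4) if len(q) else None)
x,y=pick(.414,.249)
go(.45,.362,.030,.10); st("mid")
print(slidein(.362,.2427))
im,P=wcloud(); cv2.imwrite("pics/w4.png",im[:,:,::-1])
```

```text
rel 14.8 [0.6029 0.1791 0.0299] F [ 0.6 -0.2 -0.5] w 0.0918 g 0.0
0.128 [0.5997 0.1    0.1559]
0.185 [0.603  0.1571 0.213 ]
above 17.4 [0.4154 0.2489 0.2004] F [0.8 0.8 0.6] w 0.0921 g 0.0
tin [0.414  0.2512] 0.028871584683656693
down 19.4 [0.4144 0.2514 0.0304] F [-0.3 -0.2 -0.4] w 0.0919 g 0.0
grip 20.0 [0.414  0.2513 0.0301] F [-0.2 -0.4  1.9] w 0.0571 g 12.0
mid 21.4 [0.4498 0.3606 0.0299] F [-0.7 -4.3  5.2] w 0.0574 g 12.0
aligned 23.1 [0.6053 0.3621 0.03  ] F [-1.9  0.7  1.3] w 0.0573 g 12.0
in 24.1 [0.6056 0.3038 0.03  ] F [-0.  -1.3 -0.7] w 0.0572 g 12.0
in 24.6 [0.6052 0.2839 0.03  ] F [ 0.4 -0.8 -0.1] w 0.0568 g 12.0
in 25.1 [0.6048 0.2639 0.03  ] F [ 0.2 -0.1 -0.8] w 0.0572 g 12.0
in 25.5 [0.6044 0.2496 0.03  ] F [-0.1 -0.1 -1.2] w 0.0567 g 12.0
push 25.8 [0.6043 0.2487 0.03  ] F [ 0.1 -0.6 -0.7] w 0.0572 g 12.0
push 26.0 [0.6042 0.2478 0.0301] F [ 0.7  1.7 -1.4] w 0.0571 g 12.0
push 26.3 [0.6042 0.2469 0.0304] F [ 0.1  4.6 -0.1] w 0.0569 g 12.0
push 26.5 [0.6042 0.2459 0.0308] F [-1.5  6.5  0.9] w 0.0571 g 12.0
push 26.8 [0.6042 0.2446 0.0312] F [-0.5  7.   2.2] w 0.0574 g 12.0
push 27.0 [0.6043 0.2436 0.0315] F [-1.2  8.2  3.5] w 0.0572 g 12.0
push 27.3 [0.6043 0.2435 0.0315] F [-0.  11.9  1.6] w 0.0571 g 12.0
contact
0.23669999999999997
```

View pics/w3.png

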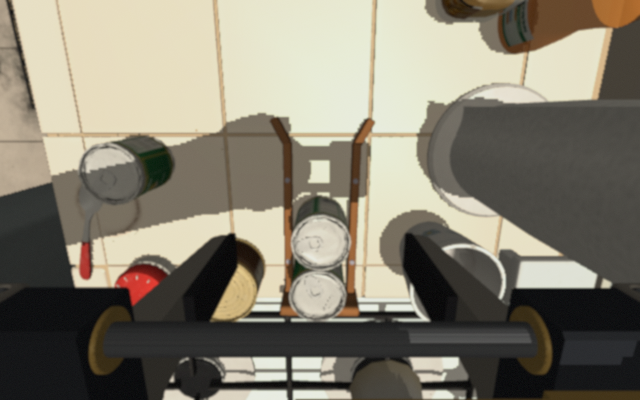

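Picture w3 shows tins a (317,290) and b (320,240) touching, with a at the stop. Tin c is now pushed in as well. I'll release it and check.

Run:
```python
from h import *
s=env.sense(); x,y=s["ee_pos"][:2]
go(x,y+.001,.030,.03); effector.release(); st("rel"); go(x,y,.13,.10)
go(x,y+.04,.24,.15); st()
im,P=wcloud(); cv2.imwrite("pics/w5.png",im[:,:,::-1])
for q0 in (.128,.185,.2425):
    q=sel(P,(.603,.04),(q0,.0285),(.064,.09)); c,r=cv2.minEnclosingCircle(q[:,:2].astype(np.float32)); print(q0,np.round(c,4),round(r,4),np.round(np.percentile(q[:,2],[5,50,95]),4))
im,P=cloud("top")
for q0 in (.128,.185,.2425):
    q=sel(P,(.603,.04),(q0,.0285),(.064,.09)); c,r=cv2.minEnclosingCircle(q[:,:2].astype(np.float32)); print(q0,np.round(c,4),round(r,4))
```

```text
rel 28.4 [0.6043 0.2444 0.03  ] F [-0.2 -0.2 -0.1] w 0.0918 g 0.0
 30.5 [0.6038 0.2828 0.2389] F [0.3 0.1 0. ] w 0.0916 g 0.0
0.128 [0.5997 0.1289] 0.0285 [0.0676 0.0718 0.0746]
0.185 [0.6032 0.1846] 0.029 [0.0697 0.0719 0.0749]
0.2425 [0.6041 0.2421] 0.0287 [0.0701 0.072  0.075 ]
0.128 [0.5999 0.1274] 0.0309
0.185 [0.6019 0.1851] 0.0305
0.2425 [0.6039 0.2402] 0.0297
```

View pics/w5.png

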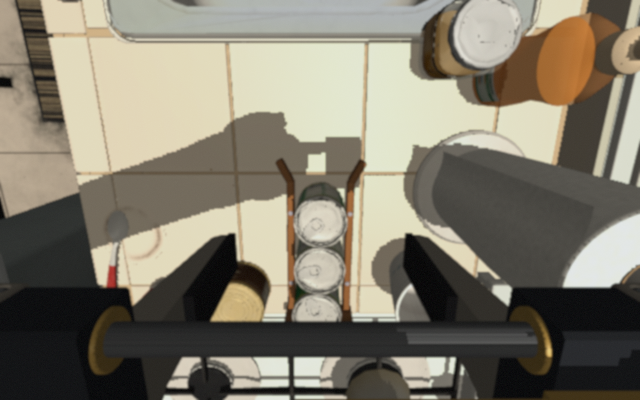

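The row looks packed. However, backing off before release may have opened a gap of up to 1 mm at c, so I'll nudge the row home with shut fingers.

Run:
```python
from h import *
effector.grasp(10)
go(xc(.32),.32,.13,.15); go(xc(.32),.32,.030,.12); st("low")
go(xc(.29),.288,.03,.06); s=st(); f0=s["wrist_force"][1]; y=.288
while y>.268:
    y-=.001; go(xc(y),y,.03,.02); s=st()
    if s["wrist_force"][1]-f0>8: break
go(xc(.3),.32,.03,.08); go(xc(.3),.33,.24,.15); effector.release()
go(.604,.2828,.24,.15)
im,P=wcloud(); cv2.imwrite("pics/w6.png",im[:,:,::-1])
for q0 in (.128,.185,.2425):
    q=sel(P,(.603,.04),(q0,.0285),(.064,.09)); c,r=cv2.minEnclosingCircle(q[:,:2].astype(np.float32)); print(q0,np.round(c,4),round(r,4))
im,_=cloud("top"); cv2.imwrite("pics/top6.png",cv2.resize(im[100:300,200:460,::-1],None,fx=3,fy=3))
for n in ("low_tin","spice_jar","mug","kitchen_timer"): print(n,[np.round(r["at"],3) for r in tip_of("top",n)][:2])
st()
```

```text
low 33.8 [0.6064 0.3203 0.0309] F [ 0.5 -0.   0.1] w 0.0005 g 0.0
 34.5 [0.6052 0.2881 0.0301] F [ 0.4 -0.2  0.4] w 0.0006 g 0.0
 34.8 [0.605  0.2873 0.0299] F [ 1.3  1.  -0.2] w 0.0007 g 0.0
 35.0 [0.605 0.286 0.03 ] F [0.1 0.7 0.7] w 0.0003 g 0.0
 35.2 [0.605  0.2849 0.03  ] F [ 0.5  0.7 -0.2] w 0.0004 g 0.0
 35.5 [0.605  0.2839 0.03  ] F [-0.8  0.2 -0.2] w 0.0007 g 0.0
 35.8 [0.605  0.2829 0.03  ] F [-0.  -0.2 -0.6] w 0.0005 g 0.0
 36.0 [0.605  0.2819 0.03  ] F [0.2 0.3 0.8] w 0.0005 g 0.0
 36.2 [0.605  0.2809 0.03  ] F [-0.3 -0.2  0.1] w 0.0001 g 0.0
 36.5 [0.6049 0.2799 0.03  ] F [-0.  -0.1  0.3] w 0.0005 g 0.0
 36.8 [0.6048 0.2795 0.0301] F [1.  1.3 0.4] w 0.0006 g 0.8
 37.0 [0.6046 0.2795 0.0301] F [ 0.6  5.8 -0.8] w 0.0002 g 2.5
 37.2 [0.6046 0.2793 0.0302] F [-1.2  6.2 -1. ] w 0.0004 g 3.2
 37.5 [0.6046 0.2791 0.0303] F [-0.3  8.  -0.9] w 0.0004 g 4.0
0.128 [0.5995 0.1293] 0.0287
0.185 [0.6063 0.1845] 0.0291
0.2425 [0.6069 0.2416] 0.029
low_tin [array([0.498, 0.124, 0.006])]
spice_jar [array([0.337, 0.49 , 0.006]), array([ 0.609,  0.238, -0.001])]
mug [array([0.743, 0.139, 0.001]), array([0.605, 0.184, 0.001])]
kitchen_timer [array([0.402, 0.11 , 0.006])]
 41.9 [0.6037 0.2838 0.2398] F [0.7 0.8 0.2] w 0.0918 g 0.0
```

View pics/top6.png

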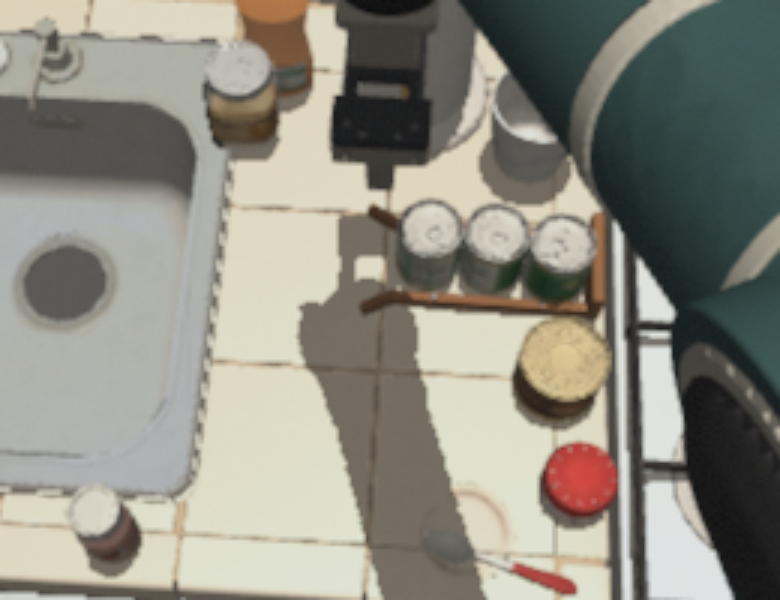

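```bash
python3 -c "
from station import *
print(workorder.finish_job())"
```

```text
the job is handed in; nothing more can be done
None
```

I handed the job in at about 42 s: all three tins stand upright in the rack in one packed row, the first against the end stop. They sit up to 3 mm either side of the centreline, within the rack's slack, and the other things on the worktop were not moved.

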